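Turn the rocking tiffin stand until it sits level

TASK

The steel stand on the round wooden board rocks, because its longer foot is standing on top of the board instead of down in one of the three notches in the board's rim. Turn the stand round where it stands, without lifting it off the board, until the longer foot drops into a notch, all four feet bear and it is level and no longer rocks, ready for the tiffin. Then let go of it, and leave everything else on the bench where it is.

Things in the scene. Friction and masses are not known exactly. Their poses are not given: they have to be found in the camera images.
- stand_mid (a point): Low steel stand that rocks (sizes in mm): ring of 10 round bar, radius 70 to the bar's middle, with one straight strap (12 wide, 12 high, 184 long) across it through the centre; open to the board on both sides of the strap. Point: ring centre, 6 below the strap's top. +z up, +x along the strap to its long end, which juts out past the ring over the longer foot.
- stand: The same stand, same axes; origin 54 mm below stand_mid, level with the soles of the three short feet. They are round-ended, 14 mm across, 68 mm from the centre at -x, +y, -y, each under an upright leg. 0.3 to 0.65 kg, loose. At the start it leans by about 0.075 rad and rocks sideways on the longer foot and the one opposite; on all four feet it is level with stand_mid 80 mm above the bench.
- long_foot (a point): Middle of the sole of the longer, round-ended foot: 14 mm across, 102 mm from the stand's centre at +x, 9 mm lower than the short soles. At the start it is on the board's top, 20 to 100 degrees of turn from a notch, whichever way it is turned. Only weight brings it down: held tightly it may pass over a notch. In a notch it has 13 mm of play, then meets the upright side.
- short_foot (a point): Middle of the sole of the short foot opposite the longer one. The stand is on a round wooden board fixed to the bench, 240 mm across, 26 mm thick, its centre within 5 mm of the stand's. Its rim has three notches 120 degrees apart, 27 mm wide, 9 mm deep, reaching in to 84 mm from the centre: only the longer foot can enter. How the board is turned is not given: feel or see it.
- tiffin: Bystander: three-tier round steel tiffin with lid and carrying bail, 128 across, 209 high. Sizes in mm; origin at the middle of its underside. Loose; to be left alone.
- lunchbox: Bystander: aqua plastic lunchbox with a latch on one long side, about 144 x 186 x 63 high. Sizes in mm; origin at the middle of its underside. Loose; to be left alone.
- mug: Bystander: grey ceramic mug, 84 across, 95 high, with a handle. Sizes in mm; origin at the middle of its underside. Loose; to be left alone.
- spatula: Bystander: silicone spatula lying flat, 270 long, to the right of the board. Sizes in mm. Loose; to be left alone.
- snackbox: Bystander: clear acrylic snack box with a flat lid, 104 x 154 x 66 high. Sizes in mm; origin at the middle of its underside. Loose; to be left alone.
- bowl: Bystander: white ceramic bowl, 140 across, 55 high. Sizes in mm; origin at the middle of its underside. Loose; to be left alone.
- jar: Bystander: glass jar with a steel lid, 76 across, 120 high. Sizes in mm; origin at the middle of its underside. Loose; to be left alone.
Not all that is in view belongs to the job. Leave any pink look-alike of the stand alone.

How it is judged:
At the end, for the whole second after the job is handed in: The stand is level to 0.025 rad, its ring centre 76.5 to 82.5 mm above the bench (all four feet bearing, the longer one in a notch) and within 25 mm of where it began, at rest and let go (angle between stand's own z axis and vertical below 0.025 rad and height (world z) of stand_mid between 0.0765 and 0.0825 m and distance of stand_mid from where it was at the start of the episode below 0.025 m and linear speed of stand below 0.01 m/s and angular speed of stand below 0.05 rad/s); the robot touches nothing.
It fails at once if the stand is lifted off the board (its ring centre more than 105 mm above the bench, some 20 mm over its start) (height (world z) of stand_mid above 0.105 m).
It fails at once if the stand is tipped by more than 0.35 rad (angle between stand's own z axis and vertical above 0.35 rad).
It fails at once if another thing on the bench is moved by more than 30 mm (distance of any of tiffin, lunchbox, mug, spatula, snackbox, bowl, jar from where it was at the start of the episode above 0.03 m).
It also fails if it takes over 45 s, if anything falls off the work surface, if the arm or the gripper's body presses on something with over 40 N, if the wrist force passes 120 N, or if a joint passes its speed limit or range.

ROBOT

A 6-joint arm with a two-finger parallel gripper is mounted at the origin on the work surface. World frame = base frame: x ahead of the robot, y to its left, z up, the work surface at z = 0. Lengths are in m, angles in rad, forces in N, time in s.
With the tool pointing down it reaches from about 0.3 to 0.775 m from the base axis. Payload 14.6 kg.
Tool frame: the origin (TCP) lies midway between the tips of the shut fingers; the grasp point (between the pads) lies 19 mm behind it; z points along the fingers, y is the line along which they close (so a half turn about z gives the same grasp; the last joint's range is limited). The gripper opens to 94 mm and grips with 3 to 60 N. Pads are 16 mm wide; open, the fingers measure 119 mm over their backs; the gripper's body (75 mm by 177 mm) begins 78 mm behind the grasp point.
Start: joints at [1.043, 0.3, 1.521, -0, 1.321, -0.067], TCP at [0.245, 0.493, 0.205] pointing down, gripper open.
Joint ranges: [-3.03, 3.03], [-0.79, 2.21], [0.23, 2.52], [-1.04, 4.18], [0, 3.07], [-2.55, 2.55]. Speed limits (rad/s): [2.22, 2.22, 2.57, 3.14, 3.14, 3.14].

INTERFACE

Orientations are given as [roll, pitch, yaw] about the fixed x, y, z axes, in that order (R = Rz(yaw) Ry(pitch) Rx(roll)).
In Python, from station import telemetry, optics, ctrl gives the robot as it stands.
- The arm moves only by the tool carry_out, never from a script. Its argument "plan" is a list that holds one entry, the list of rows, each a list of 7 numbers: the shift along the tool's x, y, z in mm, then the turn, a rotation vector about the tool's x, y, z in rad, then the finger opening in mm, from 0 to 94. A call has 1 to 20 rows; each row shifts and turns the commanded pose from where the row before left it, along the tool's axes as they then stand; what a row does not reach is not made up. A row lasts 1/12 s, in which the tool goes at most 41.7 mm and 7.16 degrees, less where a joint would pass 70% of its speed; a pose out of reach is approached as far as the arm can. A call with a gripper value outside its range is refused whole. The fingers move at their own pace and stop on an object; "squeeze" is the grip in N (left out, the last holds). Time passes only in rows, so rows that do not move let the fingers close. It gives the time, the measured TCP pose, the force, the opening and the grip force at its end, in the units of the state.
- telemetry.get_obs(): the state, without advancing time (a new reading comes with each control period).
- optics.camera(name): name is "scene" or "top" or "wrist"; returns a dict with "pixels" (480x640x3 uint8, red, green, blue), "intrinsics" (3x3 intrinsics, pixels), "origin" and "rotation" of the camera in the world. Camera axes: x right, y down, z forward; pixel columns grow to the right and rows downward; lengths in m; the calibration is good to about 2 mm. The wrist camera is an equidistant fisheye: a pixel r from the principal point sees the ray r / f radians off the axis. A picture is of the moment at which its call begins. There is no depth.
- ctrl.hand_in(): hands the job in; it is judged then, once.
The state is a dict: "time_s": time; "qpos": joint angles; "joint_vel": joint speeds; "tau": joint torques, N m; "ee_pos": TCP position; "eef_rot": TCP orientation; "force": force on the tool from outside, world axes, zero at the start; "moment": the same for the moment, N m; "grip_width": finger opening in m; "grip_force": force on a finger pad.
Only numpy, scipy, OpenCV 4.12 (cv2) and the standard library are available. Lean on these libraries where they do the work, as an engineer would, in place of code of your own. Each camera call takes 0.05 s, during which the arm holds its last target. There are 200 camera calls.

## Working session

There is one attempt and no reset: what is moved stays moved. The work goes in short steps, Python scripts to look and compute and a tool call to move; the robot and the scene stay as the last step left them, time stands still between calls to the robot, and variables do not carry over. Pictures are saved under pics/ and viewed, at most 10 in all, crops included, and the job is handed in when it is done.

Besides the shell and the picture viewer there is one more tool, called after "Emit:" as name(argument=value, ...), one argument or row to a line, values as JSON. carry_out: Moves the arm, as the interface text tells. Its arguments: {"type":"object","properties":{"plan":{"type":"array","items":{"type":"array","items":{"type":"array","items":{"type":"number"}}}},"squeeze":{"type":"number"}},"required":["plan"]}

```bash
mkdir -p pics; python3 - <<'E'
from station import telemetry, optics, ctrl
import cv2,pickle,numpy as np
d={}
for n in ["scene","top"]:
    c=optics.camera(n); d[n]=c; cv2.imwrite(f"pics/{n}0.png",c["pixels"][:,:,::-1])
    print(n,np.array(c["intrinsics"]).tolist(),np.round(c["origin"],3),np.round(c["rotation"],3).tolist())
pickle.dump(d,open("c0.pkl","wb"))
o=telemetry.get_obs();print(o)
E
```

```text
scene [[475.76491815584217, 0.0, 323.64999524952526], [0.0, 475.76491815584217, 244.96618460888175], [0.0, 0.0, 1.0]] [ 1.218 -0.192  0.775] [-2.324, 0.016, 1.358]
top [[433.15953547342684, 0.0, 320.71632978544415], [0.0, 433.15953547342684, 242.49167620269498], [0.0, 0.0, 1.0]] [ 0.374 -0.028  1.092] [-3.073, -0.007, -1.578]
{'time_s': 0.1, 'qpos': array([ 1.04342642e+00,  3.00398374e-01,  1.52151530e+00, -7.89462772e-07,
        1.32072376e+00, -6.65913171e-02]), 'joint_vel': array([-0.00045833, -0.00332851, -0.00250118,  0.00146094,  0.00038411,
       -0.00032224]), 'tau': array([ 1.15783550e-03, -5.32643437e+01, -3.53283799e+01,  7.09375693e-02,
        2.34752591e-02, -3.96245434e-05]), 'ee_pos': array([0.2444322 , 0.49243083, 0.20495406]), 'eef_rot': array([-3.14055014e+00, -6.87589917e-05,  2.68081422e+00]), 'force': array([-0.83107313,  0.44001073, -1.02784187]), 'moment': array([ 0.045118  ,  0.00658688, -0.0198087 ]), 'grip_force': 0.0, 'grip_width': 0.09431676938984666}
```

View pics/top0.png

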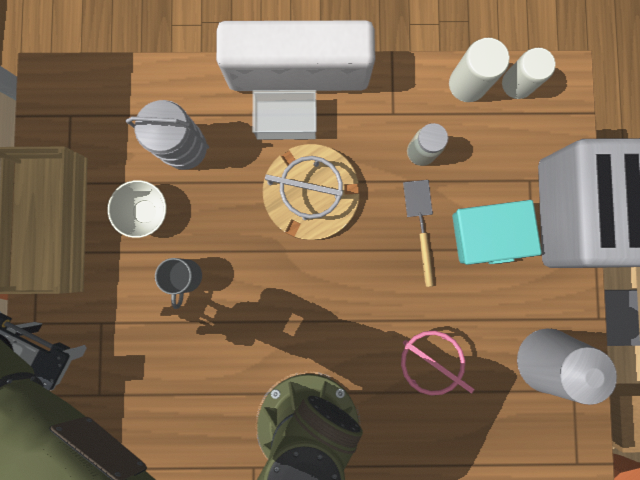

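View pics/scene0.png

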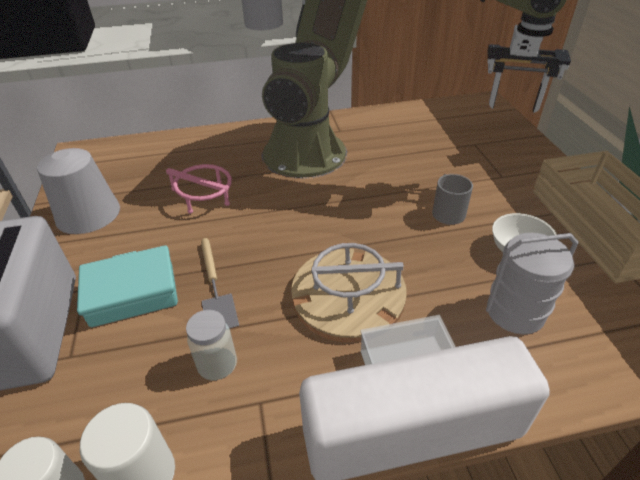

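The stand could be either the grey steel one on the board, top (311,187), or the pink look-alike, top (433,362). The description fits the grey one. I'll check it with a close crop.

```bash
cat > h.py <<'E'
import numpy as np
from scipy.spatial.transform import Rotation as R
def ray(c,uv):
    K=np.array(c["intrinsics"]); r=R.from_euler("xyz",c["rotation"]).as_matrix() if np.shape(c["rotation"])==(3,) else np.array(c["rotation"])
    return r@np.linalg.inv(K)@[uv[0],uv[1],1]
def at(c,uv,z):
    d=ray(c,uv); o=np.array(c["origin"]); return o+d*(z-o[2])/d[2]
def proj(c,p):
    r=R.from_euler("xyz",c["rotation"]).as_matrix(); q=np.array(c["intrinsics"])@(r.T@(np.array(p)-c["origin"])); return q[:2]/q[2]
E
python3 - <<'E'
import pickle,cv2,numpy as np
from h import *
d=pickle.load(open("c0.pkl","rb"))
c=d["top"]; im=c["pixels"][:,:,::-1]
cv2.imwrite("pics/crop1.png",cv2.resize(im[135:250,250:375],(750,690)[0:2],interpolation=cv2.INTER_CUBIC)[:600] if 0 else cv2.resize(im[135:250,250:375],None,fx=5.2,fy=5.2,interpolation=cv2.INTER_CUBIC))
print("board c",at(c,(312,192),.026),"ring",at(c,(311.5,187),.08))
E
```

```text
board c [ 0.57258091 -0.01539168  0.026     ] ring [ 0.57444721 -0.01492286  0.08      ]
```

View pics/crop1.png

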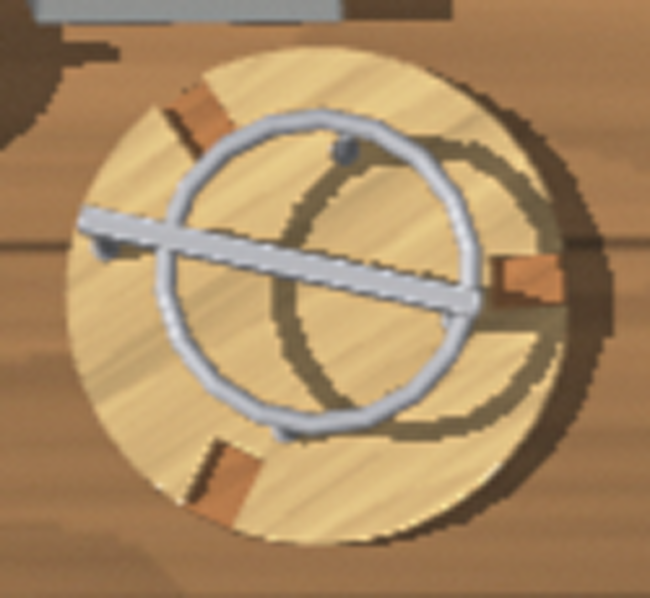

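The crop confirms it is the grey steel stand. The long strap end is at crop (85,220) with its foot at (105,248). The notches are at crop (200,120), (528,280) and (225,483).

Plan: put the partly open fingers inside the ring, one on each side of the strap. Push on the strap as a couple without gripping, so that weight can drop the foot into the notch.

```bash
python3 - <<'E'
import pickle,numpy as np
from h import *
c=pickle.load(open("c0.pkl","rb"))["top"]
f=lambda u,v:(250+u/5.2,135+v/5.2)
a=at(c,f(85,220),.09);b=at(c,f(478,300),.082)
bc=at(c,f(317,296),.026)
print("ends",a,b,"strap ang",np.degrees(np.arctan2(*(a-b)[1::-1])),np.linalg.norm(a-b))
u=(a-b)/np.linalg.norm(a-b); print("ctr from short end",b+u*77, b+u*.077, "ring",at(c,f(321,270),.085),"board",bc)
for p in [(200,120),(528,280),(225,483)]:
    q=at(c,f(*p),.02)-bc; print(np.degrees(np.arctan2(q[1],q[0])),np.hypot(q[0],q[1]))
E
```

```text
ends [0.59607641 0.09051592 0.09      ] [ 0.5600302  -0.08657044  0.082     ] strap ang 78.49453867516849 0.18089473462995898
ctr from short end [15.90352666 75.29234625  3.48729536] [ 0.5753737  -0.01119152  0.0854053 ] ring [ 0.57363447 -0.01553098  0.085     ] board [ 0.57279068 -0.01281059  0.026     ]
32.68410533741653 0.10389444397037667
-85.35090183287429 0.10188350335467644
153.35592059823534 0.09949595934748157
```

Emit:
carry_out(
  plan=[
    [[0,0,0,0,0,-0.123,70],[0,0,0,0,0,-0.123,70],[0,0,0,0,0,-0.123,70],[0,0,0,0,0,-0.123,70],[0,0,0,0,0,-0.123,70],[0,0,0,0,0,-0.123,70],[0,0,0,0,0,-0.123,70],[0,0,0,0,0,-0.123,70],[0,0,0,0,0,0,70]],
  ],
  squeeze=5,
)

```text
time_s: 0.85
ee_pos: [0.2445, 0.4925, 0.2051]
eef_rot: [-3.141, -0.001, -2.612]
force: [0.1, 1.1, 0.5]
grip_width: 0.0697
grip_force: 0.0
```

Emit:
carry_out(
  plan=[
    [[-2.1,-37.6,0,0,0,0,70],[-2.1,-37.6,0,0,0,0,70],[-2.1,-37.6,0,0,0,0,70],[-2.1,-37.6,0,0,0,0,70],[-2.1,-37.6,0,0,0,0,70],[-2.1,-37.6,0,0,0,0,70],[-2.1,-37.6,0,0,0,0,70],[-2.1,-37.6,0,0,0,0,70],[-2.1,-37.6,0,0,0,0,70],[-2.1,-37.6,0,0,0,0,70],[-2.1,-37.6,0,0,0,0,70],[-2.1,-37.6,0,0,0,0,70],[-2.1,-37.6,0,0,0,0,70],[-2.1,-37.6,0,0,0,0,70],[-2.1,-37.6,0,0,0,0,70],[-2.1,-37.6,0,0,0,0,70],[0,0,0,0,0,0,70],[0,0,0,0,0,0,70]],
  ],
)

```text
time_s: 2.35
ee_pos: [0.5745, -0.0131, 0.2046]
eef_rot: [3.141, -0.001, -2.625]
force: [0.7, 0.8, -0.1]
grip_width: 0.0698
grip_force: 0.0
```

```bash
python3 - <<'E'
from station import telemetry, optics
import cv2,numpy as np
c=optics.camera("wrist"); cv2.imwrite("pics/w1.png",c["pixels"][:,:,::-1])
o=telemetry.get_obs();print(o["time_s"],o["ee_pos"],o["eef_rot"],o["grip_width"],o["force"],o["moment"],o["qpos"][5])
K=np.array(c["intrinsics"]);print(K,c["origin"],c["rotation"])
from scipy.spatial.transform import Rotation as R
r=R.from_euler("xyz",c["rotation"]).as_matrix()
def pj(p):
    q=r.T@(np.array(p)-c["origin"]);t=np.arctan2(np.hypot(*q[:2]),q[2]);return K[:2,2]+K[0,0]*t*q[:2]/np.hypot(*q[:2])
print("expected ctr",pj([.574,-.013,.085]),"tcp axis",pj([*o["ee_pos"][:2],.085]))
E
```

```text
2.4 [ 0.57404621 -0.01189773  0.20488235] [ 3.14083119e+00 -8.08313059e-04 -2.62256062e+00] 0.06986615626869976 [-1.27166126  1.2058501  -0.74319588] [0.06950003 0.0731116  0.00065668] -2.174457960124443
[[371.64829954   0.         318.29780802]
 [  0.         371.64829954 236.48676741]
 [  0.           0.           1.        ]] [ 0.51293657 -0.04687888  0.3839698 ] [ 2.89493087e+00 -7.03359502e-04  2.08643462e+00]
expected ctr [317.27344523 230.09117571] tcp axis [318.40669929 230.77876324]
```

View pics/w1.png

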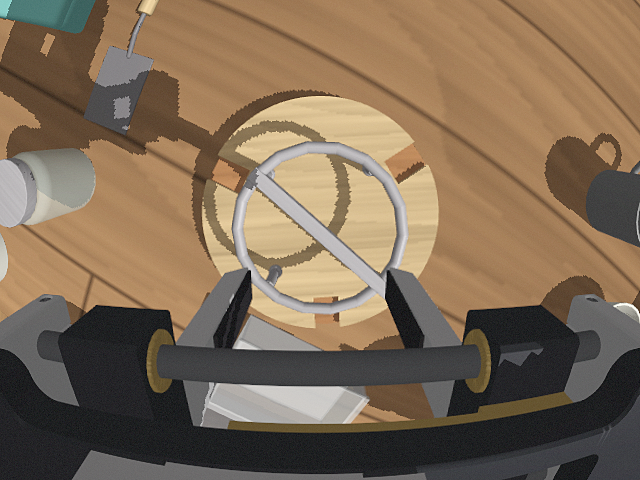

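The ring is centred at about (321,228), which matches the predicted (317,230). The strap runs about 40° off the finger line, and there is clear space inside the ring on both sides. Next I'll lower the fingers.

Emit:
carry_out(
  plan=[
    [[0,0,30,0,0,0,70],[0,0,30,0,0,0,70],[0,0,30,0,0,0,70],[0,0,20,0,0,0,70],[0,0,20,0,0,0,70],[0,0,20,0,0,0,70],[0,0,0,0,0,0,70]],
  ],
)

```text
time_s: 2.98
ee_pos: [0.5719, -0.0102, 0.0521]
eef_rot: [3.138, -0.005, -2.619]
force: [-1.5, -0.6, -0.4]
grip_width: 0.0703
grip_force: 0.0
```

Emit:
carry_out(
  plan=[
    [[0,0,0,0,0,0.05,70],[0,0,0,0,0,0.05,70],[0,0,0,0,0,0.05,70],[0,0,0,0,0,0.05,70],[0,0,0,0,0,0.05,70],[0,0,0,0,0,0.05,70],[0,0,0,0,0,0.05,70],[0,0,0,0,0,0.05,70],[0,0,0,0,0,0.05,70],[0,0,0,0,0,0.05,70],[0,0,0,0,0,0.05,70],[0,0,0,0,0,0.05,70]],
  ],
)

```text
time_s: 3.98
ee_pos: [0.5746, -0.0108, 0.0572]
eef_rot: [-3.141, 0.002, 3.062]
force: [0.5, -1.2, -0.2]
grip_width: 0.0704
grip_force: 3.1
```

```bash
cat > look.py <<'E'
import sys
from station import telemetry, optics
import cv2,numpy as np
n=sys.argv[1]
c=optics.camera("top")["pixels"][135:250,250:375,::-1]; s=optics.camera("scene")["pixels"][220:345,270:430,::-1]
a=cv2.resize(c,(500,460),interpolation=cv2.INTER_CUBIC);b=cv2.resize(s,(300,234),interpolation=cv2.INTER_CUBIC)
k=np.zeros((460,800,3),np.uint8);k[:,:500]=a;k[:234,500:]=b;cv2.imwrite(f"pics/{n}.png",k)
o=telemetry.get_obs();print(o["time_s"],o["ee_pos"],o["eef_rot"],o["force"],o["moment"],o["qpos"][5])
E
python3 look.py l2
```

```text
4.0833 [ 0.57450629 -0.01088333  0.05690842] [3.14153466e+00 1.49163089e-03 3.06359924e+00] [-0.34891357  0.52867269 -0.94400362] [ 0.04192794  0.03224931 -0.0032457 ] -1.575552309162758
```

View pics/l2.png

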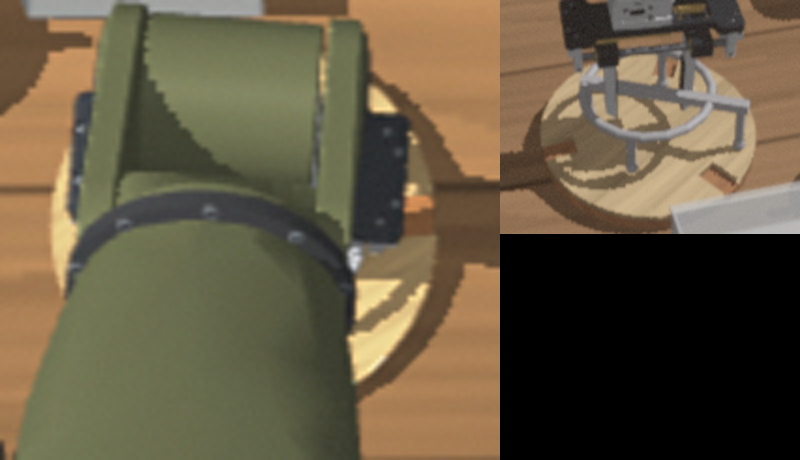

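The fingers are on both sides of the strap and pushing lightly. In the scene inset, the long foot at (738,145) is coming towards the notch at (720,178). I'll continue slowly.

Emit:
carry_out(
  plan=[
    [[0,0,0,0,0,0.05,70],[0,0,0,0,0,0.05,70],[0,0,0,0,0,0.05,70],[0,0,0,0,0,0.05,70],[0,0,0,0,0,0.05,70],[0,0,0,0,0,0.05,70],[0,0,0,0,0,0.05,70],[0,0,0,0,0,0,70],[0,0,0,0,0,0,70]],
  ],
)

```text
time_s: 4.83
ee_pos: [0.5743, -0.0113, 0.0561]
eef_rot: [3.141, 0.0, 2.717]
force: [0.5, -0.3, 0.0]
grip_width: 0.0702
grip_force: 0.0
```

```bash
cat > look2.py <<'E'
import sys
from station import telemetry, optics
import cv2,numpy as np
n=sys.argv[1]
c=optics.camera("wrist")["pixels"][80:400,190:450,::-1]; s=optics.camera("scene")["pixels"][225:345,280:420,::-1]
k=np.hstack([cv2.resize(c,(390,480)),cv2.resize(s,(410,480)if 0 else (400,343),interpolation=cv2.INTER_CUBIC)[:480]]) if 0 else np.zeros((480,800,3),np.uint8)
k[:,:390]=cv2.resize(c,(390,480));k[:351,390:]=cv2.resize(s,(410,351),interpolation=cv2.INTER_CUBIC);cv2.imwrite(f"pics/{n}.png",k)
o=telemetry.get_obs();print(o["time_s"],o["ee_pos"],o["eef_rot"],o["force"],o["moment"],o["qpos"][5])
E
python3 look2.py l3
```

```text
4.9333 [ 0.5742565  -0.01147456  0.05579733] [3.14152529e+00 2.37279871e-04 2.71699357e+00] [ 0.48416902 -0.55469756 -0.44607919] [ 0.02759604  0.0234493  -0.0183125 ] -1.2299243684878076
```

View pics/l3.png

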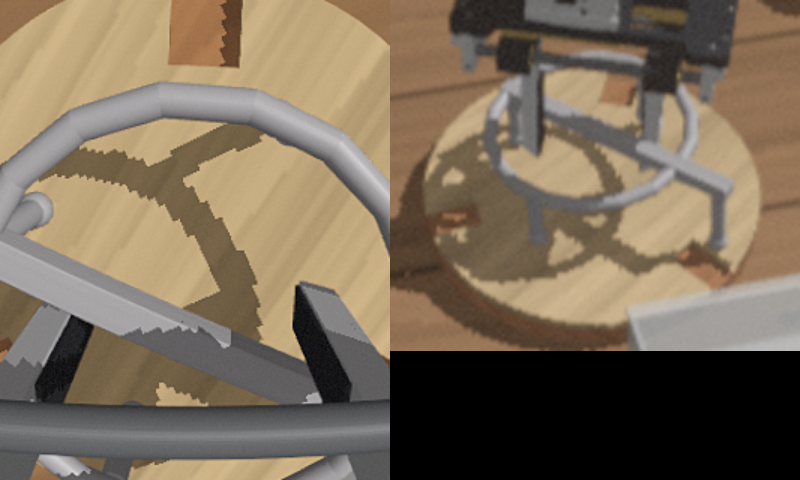

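The foot at (718,245) is right at the near edge of the notch at (705,265). I'll take small steps from here.

Emit:
carry_out(
  plan=[
    [[0,0,0,0,0,0.03,70],[0,0,0,0,0,0.03,70],[0,0,0,0,0,0.03,70],[0,0,0,0,0,0.03,70],[0,0,0,0,0,0.03,70],[0,0,0,0,0,0,70],[0,0,0,0,0,0,70]],
  ],
)

```text
time_s: 5.52
ee_pos: [0.5743, -0.0117, 0.0556]
eef_rot: [3.142, 0.0, 2.567]
force: [-0.2, 1.0, 0.9]
grip_width: 0.0701
grip_force: 0.1
```

```bash
python3 look2.py l4
```

```text
5.6167 [ 0.57426455 -0.01167096  0.05549985] [3.14155802e+00 5.82785236e-06 2.56621922e+00] [-0.98015688 -0.09439255 -0.43065427] [-0.03173269  0.02906591 -0.02851623] -1.079536799925135
```

View pics/l4.png

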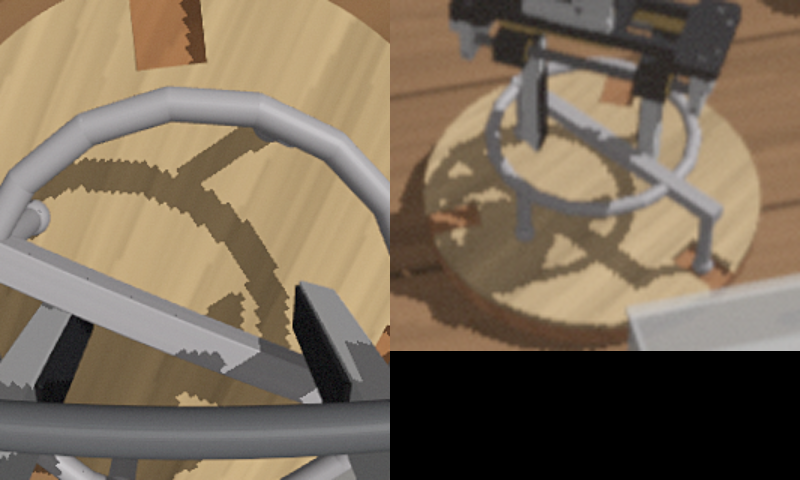

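```bash
python3 - <<'E'
import pickle
from h import *
c=pickle.load(open("c0.pkl","rb"))["scene"]
P=lambda p:np.round((proj(c,p)-[280,225])*2.929+[390,0]).astype(int)
for t in (30,33,36,39,42):
    a=np.radians(t);u=np.array([np.cos(a),np.sin(a)]);m=np.array([.574,-.013])
    print(t,"level tip",P([*(m+.107*u),.086]),"sole",P([*(m+.102*u),.017]),"| up tip",P([*(m+.107*u),.0945]),"sole",P([*(m+.102*u),.026]))
E
```

```text
30 level tip [707 211] sole [693 273] | up tip [708 202] sole [694 265]
33 level tip [712 206] sole [699 269] | up tip [713 198] sole [699 261]
36 level tip [718 202] sole [703 264] | up tip [719 193] sole [704 256]
39 level tip [722 196] sole [708 260] | up tip [724 188] sole [709 251]
42 level tip [727 191] sole [712 255] | up tip [728 183] sole [713 246]
```

The tip and sole positions match "level, dropped in" at about 36°. Now I'll back the fingers off, lift straight out and check.

Emit:
carry_out(
  plan=[
    [[0,0,0,0,0,-0.05,70],[0,0,0,0,0,-0.05,70],[0,0,0,0,0,-0.05,70],[0,0,0,0,0,0,70],[0,0,0,0,0,0,70],[0,0,-15,0,0,0,70],[0,0,-25,0,0,0,70],[0,0,-35,0,0,0,70],[0,0,-35,0,0,0,70],[0,0,-35,0,0,0,70],[0,0,-30,0,0,0,70],[0,0,0,0,0,0,70],[0,0,0,0,0,0,70],[0,0,0,0,0,0,70]],
  ],
)

```text
time_s: 6.78
ee_pos: [0.5739, -0.0117, 0.2294]
eef_rot: [-3.141, -0.001, 2.714]
force: [0.1, -0.2, -0.7]
grip_width: 0.0701
grip_force: 0.0
```

```bash
python3 look2.py l5
```

```text
6.8833 [ 0.57377664 -0.01166285  0.22888407] [-3.14074340e+00 -2.36442680e-03  2.71434774e+00] [-0.2763295  -0.98802823 -0.28816403] [-0.02252385 -0.0222808  -0.02459572] -1.227691270027782
```

View pics/l5.png

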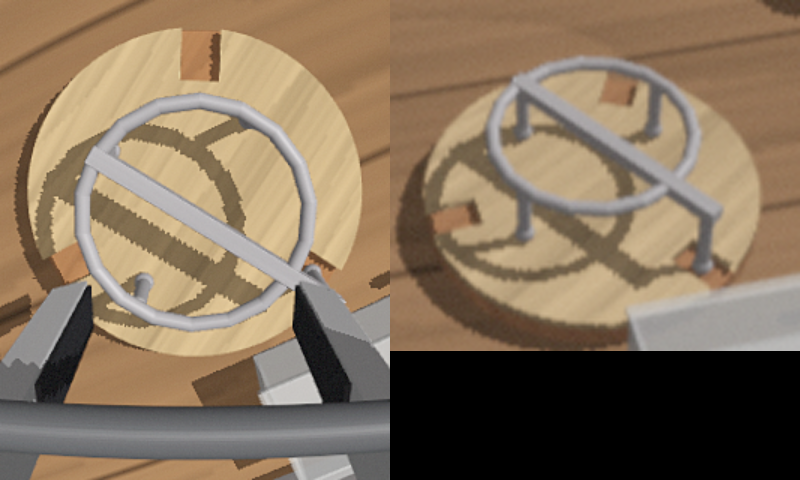

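```bash
python3 - <<'E'
import pickle
from h import *
from scipy.optimize import least_squares
c=pickle.load(open("c0.pkl","rb"))["scene"]
P=lambda p:(proj(c,p)-[280,225])*2.929+[390,0]
obs=np.array([[717,213],[519,81],[703,270],[524,238],[654,134],[524,135]])# tip,short tip,long sole,-y?,feet bottoms
def model(v):
    x,y,t,z,al,be=v; Rm=R.from_euler("ZYX",[t,al,be]).as_matrix()
    pts=np.array([[.107,0,.006],[-.077,0,.006],[.102,0,-.0615],[0,.068,-.053],[0,-.068,-.053],[-.068,0,-.053]])
    return np.array([P(Rm@p+[x,y,z]) for p in pts])
# which side foot is at (524,238)?
for s in (1,-1):
    o=obs.copy()
    if s<0:o[[3,4]]=o[[4,3]]
    f=least_squares(lambda v:((model(v)-o)/3).ravel(),[.574,-.013,.6,.08,0,0],loss="soft_l1")
    print(s,f.cost,np.round(f.x,4),np.degrees(f.x[2]),np.round(model(f.x)-o,0).tolist())
E
```

```text
1 6.100727173839253 [ 0.5348  0.0074  1.0976  0.0233  0.6172 -1.7333] 62.88590078589818 [[-4.0, -0.0], [2.0, -2.0], [0.0, 1.0], [13.0, 1.0], [0.0, -1.0], [-7.0, 1.0]]
-1 2.5002888737348563 [ 0.5676 -0.0073  0.5887  0.0664  0.0283  0.0131] 33.73050541460587 [[-0.0, 0.0], [-3.0, -6.0], [-1.0, 1.0], [-1.0, 0.0], [4.0, 0.0], [2.0, 1.0]]
```

```bash
python3 -c "
from station import ctrl;print(ctrl.hand_in())"
```

```text
the job is handed in; nothing more can be done
None
```

I turned the stand about 45° clockwise on the board; by the camera images its longer foot has dropped into a notch and it stands level, though a rough single-camera fit couldn't confirm the 0.025 rad limit. The gripper is clear, nothing else was touched, and I handed the job in at about 7 s without getting a verdict back.

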